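# Park the drum sander's height crank in its index notch

### The job

Park the height crank of the bench drum sander: swing its folding handle out, crank clockwise, not fast, until you feel the drag dip where the hidden index notch is, and leave it in the notch. Press the black lock pin beside the crank fully home, and see that the handle ends folded flat again; do not disturb the things standing about.

Things in the scene. Friction and masses are not known exactly. Their poses are not given: they have to be found in the camera images.
- sander: grey drum sander; origin under its axle, on the bench; x to its rear. Face 230 mm up the slope x 250 mm wide, at 35 degrees from level. Behind the face's upper edge the hood rises upright to 230 mm above the bench; a light bar (26 mm thick) crosses over the face, its line 45 mm to the rear of the origin and 400 mm up. Steel side shelf on the -y side, 160 mm deep, from 125 to 245 mm off the middle, top 100 mm above the bench
- axle (a point): the centre of the control face, where the crank's axle leaves it, 120 mm above the bench; fixed to the sander. z points straight out of the face, x up the slope, y across the face. 'Above the face' in these notes means along this z
- crank (a joint): angle of the steel crank arm, rad; 0 = it points up the slope; it grows clockwise as one looks at the face: the arm points along (cos q, -sin q) in x, y of axle. Turns without end. Drag 0.14 N m (2.5 N at the handle) and stays where left, except for the hidden index notch 0.7 to 3.5 rad clockwise of the start (see head)
- head: the control face with the index works behind it; same frame as axle. At the notch, over some 0.15 rad, the drag falls away and the crank even pulls ahead by itself; past the notch's centre the drag rises abruptly to three to four times normal. Let go within 0.04 rad of the centre, the crank settles in the notch by itself. Nothing outside shows the notch
- handle (a joint): angle of the folding handle at the end of the crank arm, rad; 0 = folded flat, lying back along the arm towards the axle; 1.571 = swung out fully, standing straight out of the face (it stops there). It stays at any angle (0.05 N m). It always swings in the plane of the arm and the axle
- handle_hinge (a point): the hinge of the folding handle, on the crank arm's outer end: 60 mm from the axle's line and 55 mm above the face. Arm: 16 mm wide, its top 40 mm above the face
- handle_ball (a point): centre of the black ball, 26 mm in diameter, at the free end of the folding handle, 50 mm from its hinge (stem 14 mm thick). The ball and stem spin freely about the handle's length, so the ball may be held firmly while cranking. Folded, the ball's centre is 55 mm above the face over the arm, 10 mm from the axle's line; swung out, 105 mm above the face and 60 mm from the axle's line
- pin_top (a point): centre of the flat top of the lock pin's black round knob, 28 mm in diameter, on the face beside the crank: 95 mm from the axle along +y of axle, its top 35 mm above the face when out and 23 mm when home. Clear of the crank's sweep
- pin (a joint): how far the lock pin is pressed into the face, m: 0 = out, 0.012 = home. It slides straight into the face against about 2.5 N of friction and stays where it is left. It goes home only while the crank rests in the index notch (a pin slightly off centre finds its own way); anywhere else it stops hard after 0.003
- glue_jar: amber glass jar, 56 mm diameter, 110 mm tall, stands on the sander's side shelf (shelf top 100 mm above the bench); origin at its underside. Leave alone
- sanding_block: cork block 70 x 45 x 28 mm lying on the ledge on top of the hood; origin at its underside. Leave alone
- oil_tin: round tin, 70 mm diameter, 85 mm tall, on the bench; origin at its underside. Leave alone
- turned_foot: turned wooden furniture foot, 60 mm diameter, 70 mm tall, standing on the bench; origin at its underside. Leave alone
- mallet: wooden hammer lying on the bench, 260 mm long. Leave alone
- dust_brush: hand brush lying on the bench, 200 mm long. Leave alone
- offcut: dark wood offcut 110 x 40 x 30 mm on the bench; origin at its underside. Leave alone

How it is judged:
On the way, in this order (a step that is already met when the one before it is completed fails the run):
1. the handle is swung out to within 0.15 rad of its stop (value of joint handle above 1.42 rad), for 0.2 s.
2. the lock pin is pressed home into the notch (value of joint pin above 0.01 m), for 0.2 s.
At the end, for the whole second after the job is handed in: the lock pin is home (pressed in more than 10 mm of its 12), which is possible only with the crank in its notch, the crank is still, and the handle lies folded within 0.2 rad of flat (value of joint pin above 0.01 m and value of joint handle below 0.2 rad and velocity of joint crank between -0.1 and 0.1 rad/s); the robot touches nothing.
It fails at once if the crank is whirled faster than 4 rad/s (velocity of joint crank above 4 rad/s or velocity of joint crank below -4 rad/s).
It fails at once if a bystander is moved by more than 30 mm (distance of any of glue_jar, sanding_block, oil_tin, turned_foot, mallet, dust_brush, offcut from where it was at the start of the episode above 0.03 m).
It also fails if it takes over 72 s, if anything falls off the work surface, if the arm or the gripper's body presses on something with over 40 N, if the wrist force passes 120 N, or if a joint passes its speed limit or range.

### The arm

A 6-joint arm with a two-finger parallel gripper is mounted at the origin on the work surface. World frame = base frame: x ahead of the robot, y to its left, z up, the work surface at z = 0. Lengths are in m, angles in rad, forces in N, time in s.
With the tool pointing down it reaches from about 0.275 to 0.725 m from the base axis. Payload 5.6 kg.
Tool frame: the origin (TCP) lies midway between the tips of the shut fingers; the grasp point (between the pads) lies 19 mm behind it (env.tcp_to_grasp is the distance from the TCP to the grasp point, in m); z points along the fingers, y is the line along which they close (so a half turn about z gives the same grasp; the last joint's range is limited). The gripper opens to 85 mm and grips with 20 to 120 N. Pads are 22 mm wide; open, the fingers measure 114 mm over their backs; the gripper's body (76 mm by 85 mm) begins 54 mm behind the grasp point. The pads swing forward as they close: fully open they stand 13 mm farther back than shut.
Start: joints at [0.285, 0.255, 0.108, 0, -1.424, -0.285], TCP at [0.55, 0, 0.231] pointing down, gripper open.
Joint ranges: [-2.95, 2.95], [-1.21, 1.97], [-1.09, 1.5], [-2.87, 1.71], [-2.94, -0.07], [-3.05, 3.05]. Speed limits (rad/s): [2.57, 2.57, 3.14, 3.14, 3.14, 3.14].

### API

Orientations are given as a unit quaternion [x, y, z, w].
In Python, from cell import readout, read_camera, sign_off, env gives the robot as it stands.
- The arm moves only by the tool servo_tool, never from a script. Its argument "motion" is text: rows parted by semicolons, each of 7 numbers parted by spaces: the shift along the tool's x, y, z in cm, then the turn, a rotation vector about the tool's x, y, z in degrees, then the closure, from 0 (fully open) to 1 (shut). A call has 1 to 12 rows; each row shifts and turns the commanded pose from where the row before left it, along the tool's axes as they then stand; what a row does not reach is not made up. A row lasts 1/12 s, in which the tool goes at most 41.7 mm and 7.16 degrees, less where a joint would pass 70% of its speed; a pose out of reach is approached as far as the arm can. A call with a gripper value outside its range is refused whole. The fingers move at their own pace and stop on an object; "newtons" is the grip in N (left out, the last holds). Time passes only in rows, so rows that do not move let the fingers close. It gives the time, the measured TCP pose, the force, the opening and the grip force at its end, in the units of the state.
- readout.get_obs(): the state, without advancing time (a new reading comes with each control period).
- read_camera(name): name is "scene" or "side" or "wrist"; returns a dict with "frame" (480x640x3 uint8, red, green, blue), "intrinsics" (3x3 intrinsics, pixels), "R" (3x3) and "t" (3): a world point X has camera coordinates R X + t. Camera axes: x right, y down, z forward; pixel columns grow to the right and rows downward; lengths in m; the calibration is good to about 2 mm. A picture is of the moment at which its call begins. There is no depth.
- sign_off(): hands the job in; it is judged then, once.
The state is a dict: "clock": time; "q": joint angles; "dq": joint speeds; "tau": joint torques, N m; "tcp_pos": TCP position; "tool_rot": TCP orientation; "force": force on the tool from outside, world axes, zero at the start; "torque": the same for the moment, N m; "opening": finger opening in m; "finger_force": force on a finger pad.
Only numpy, scipy, OpenCV 4.12 (cv2) and the standard library are available. Lean on these libraries where they do the work, as an engineer would, in place of code of your own. Each camera call takes 0.05 s, during which the arm holds its last target. There are 200 camera calls.

## Working session

There is one attempt and no reset: what is moved stays moved. The work goes in short steps, Python scripts to look and compute and a tool call to move; the robot and the scene stay as the last step left them, time stands still between calls to the robot, and variables do not carry over. Pictures are saved under pics/ and viewed, at most 10 in all, crops included, and the job is handed in when it is done.

Besides the shell and the picture viewer there is one more tool, called as name(argument=value, ...) on one line, values as JSON. servo_tool: Moves the arm, as the interface text tells. Its arguments: {"type":"object","properties":{"motion":{"type":"string"},"newtons":{"type":"number"}},"required":["motion"]}

```bash
ls; mkdir -p pics; python3 - <<'E'
from cell import readout, read_camera, env
import cv2,pickle
o=readout.get_obs(); print(o); print([a for a in dir(env) if a[0]!='_'])
d={}
for n in ("scene","side","wrist"):
    c=read_camera(n); d[n]=c; cv2.imwrite(f"pics/{n}0.png",c["frame"][:,:,::-1]); print(n,c["intrinsics"],c["R"],c["t"])
pickle.dump(d,open("cams0.pkl","wb"))
E
```

```text
pics
{'clock': 0.0, 'q': array([ 2.84586521e-01,  2.55754571e-01,  1.07010243e-01, -5.02300470e-04,
       -1.42389049e+00, -2.84594410e-01]), 'dq': array([-0.00036985, -0.00036694,  0.00067918, -0.00166535,  0.00019624,
       -0.00113178]), 'tau': array([-4.48901856e-04, -3.86631560e+01,  2.37934113e+01,  5.36471218e+00,
       -6.25866101e-03, -4.57470776e-06]), 'tcp_pos': array([5.49506366e-01, 6.21968554e-05, 2.30389850e-01]), 'tool_rot': array([-7.07077514e-01,  7.07135406e-01,  6.59266270e-04, -6.87087019e-04]), 'force': array([ 0.06788418, -0.34254888,  0.72648583]), 'torque': array([ 0.01838315,  0.00025555, -0.02758039]), 'finger_force': 0.0, 'opening': 0.08531197100214982}
['Unreachable', 'tcp_to_grasp']
scene [[531.22698756   0.         319.24880953]
 [  0.         531.22698756 241.25221431]
 [  0.           0.           1.        ]] [[-0.70216484  0.71178032 -0.01825668]
 [ 0.47749934  0.45171891 -0.75362087]
 [-0.52816562 -0.53788363 -0.65705577]] [ 0.38118147 -0.14342062  1.65625444]
side [[612.76671593   0.         323.54751265]
 [  0.         612.76671593 234.40565163]
 [  0.           0.           1.        ]] [[-0.78559374 -0.61865567  0.01037519]
 [-0.45366623  0.5645191  -0.6895688 ]
 [ 0.42074866 -0.5464278  -0.72414586]] [0.43579522 0.38257972 1.49700642]
wrist [[393.63720854   0.         325.06500088]
 [  0.         393.63720854 240.66763272]
 [  0.           0.           1.        ]] [[-0.99999487  0.00113791  0.00299405]
 [ 0.00203904  0.9470439   0.32109763]
 [-0.00247012  0.32110209 -0.94704137]] [ 0.54764827 -0.04274105  0.38103603]
```

View pics/scene0.png

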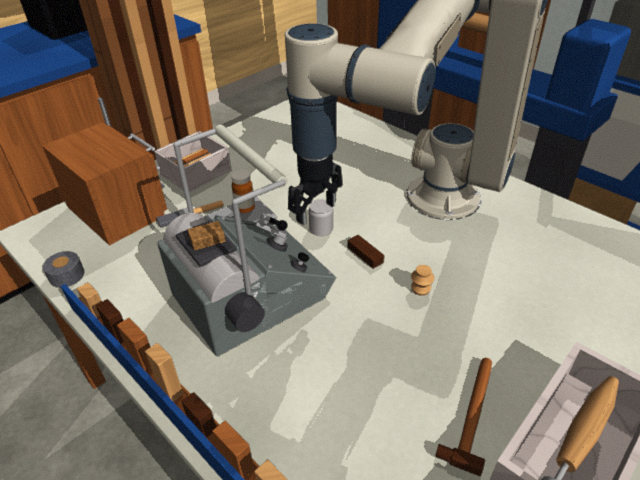

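View pics/side0.png

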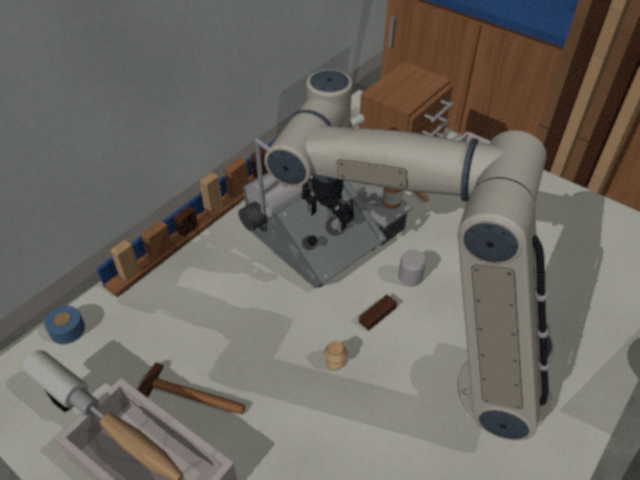

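View pics/wrist0.png

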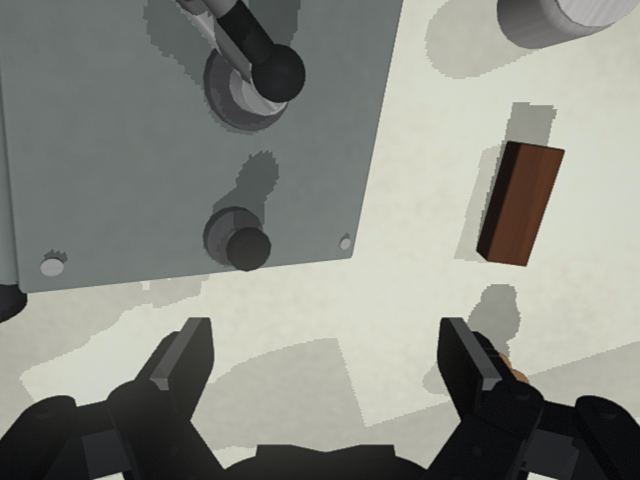

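```bash
python3 - <<'E'
import cv2,pickle,numpy as np
d=pickle.load(open("cams0.pkl","rb"))
a=d["scene"]["frame"][205:305,240:340]; b=d["side"]["frame"][190:290,260:390]
u=lambda i,w:cv2.resize(i,(w,500),interpolation=cv2.INTER_CUBIC)
# scene x4, side x3 stacked
a=cv2.resize(a,None,fx=4,fy=4,interpolation=cv2.INTER_CUBIC);b=cv2.resize(b,None,fx=3,fy=3,interpolation=cv2.INTER_CUBIC)
im=np.zeros((400,790,3),np.uint8);im[:,:400]=a;im[:300,400:]=b
cv2.imwrite("pics/crop1.png",np.clip(im[:,:,::-1].astype(float)*1.4,0,255).astype(np.uint8))
E
```

```text
(no output)
```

View pics/crop1.png

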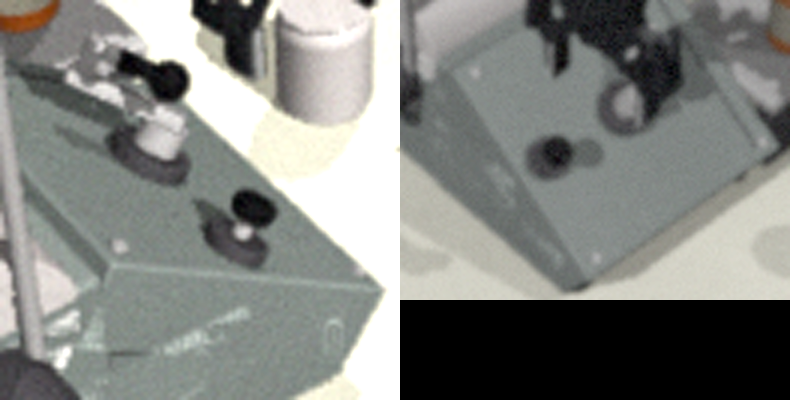

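```bash
cat > geo.py <<'E'
import numpy as np, pickle
from scipy.optimize import least_squares
from scipy.spatial.transform import Rotation as Rot
S,C=np.sin(np.radians(35)),np.cos(np.radians(35))
def face(X,Y,yaw):
    Rz=Rot.from_euler('z',yaw).as_matrix()
    R=Rz@np.array([[C,0,-S],[0,1,0],[S,0,C]]); return R,np.array([X,Y,0.12])
def ball(q,h):  # face coordinates
    r=.06-.05*np.cos(h); return np.array([r*np.cos(q),-r*np.sin(q),.055+.05*np.sin(h)])
def proj(c,P):
    p=c["intrinsics"]@(c["R"]@P+c["t"]); return p[:2]/p[2]
def load():
    return np.load("pose.npy")
E
python3 - <<'E'
from geo import *
d=pickle.load(open("cams0.pkl","rb"))
pin=[0,.095,.035]; lc=[-.115,.125,0];uc=[.115,.125,0];lr=[-.115,-.125,0]
obs=[("scene",pin,303.4,256),("scene","b",281.8,225),("scene",lc,335.5,277.5),("scene",uc,267,273.5),
("side",pin,312,240.7),("side",lc,318.3,285),("side",lr,385.7,238.3),
("wrist",pin,248,249),("wrist","b",278,73),("wrist",lc,352,258),("wrist",uc,22,292)]
def f(v):
    R,t=face(*v[:3]); r=[]
    for n,p,a,b in obs:
        P=ball(v[3],v[4]) if isinstance(p,str) else np.array(p)
        r+=list(proj(d[n],t+R@P)-[a,b])
    return np.array(r)
best=min((least_squares(f,[.6,-.15,0,q,.1],loss="soft_l1") for q in np.arange(0,6.3,.7)),key=lambda s:s.cost)
print(best.x,best.cost);print(f(best.x).reshape(-1,2).round(1))
R,t=face(*best.x[:3]);print(R.round(3),t)
np.save("pose.npy",best.x)
# free triangulation of ball and pin
for k in ("b",pin):
    o=[(n,a,b) for n,p,a,b in obs if p==k]
    s=least_squares(lambda P:np.concatenate([proj(d[n],P)-[a,b] for n,a,b in o]),[.6,-.1,.2])
    print(k,s.x,s.fun.round(1),"face coords",R.T@(s.x-t))
for n in("wrist","scene"):
  for q in(best.x[3],): print(n,"hinge",proj(d[n],t+R@np.array([.06*np.cos(q),-.06*np.sin(q),.055])),"axle",proj(d[n],t+R@np.array([0,0,.04])))
E
```

```text
[ 0.59566001 -0.09750137 -0.17487702  6.78151864  0.01314692] 25.778552592922892
[[-0.3 -3.1]
 [-0.4 -1.7]
 [ 0.5 -1.9]
 [-0.4 -4.8]
 [ 1.2 -2.2]
 [ 4.6 -2.1]
 [ 1.7  0.2]
 [ 3.9  1.2]
 [-0.3 -0.1]
 [-0.2  0.4]
 [-6.2  0.5]]
[[ 0.807  0.174 -0.565]
 [-0.143  0.985  0.1  ]
 [ 0.574  0.     0.819]] [ 0.59566001 -0.09750137  0.12      ]
b [ 0.5708971  -0.09825264  0.16537057] [-0.4 -0.   0.1  0.1] face coords [ 0.00615536 -0.00504824  0.05107721]
[0, 0.095, 0.035] [0.5960962  0.00150152 0.14130303] [-0.7  0.3 -0.4 -0.5  0.3  0.1] face coords [-0.0015393   0.09756878  0.02708403]
wrist hinge [186.59114781 -15.14057649] axle [276.91713008  84.9224669 ]
scene hinge [262.70052993 215.99550846] axle [282.34489313 230.18782575]
```

```bash
cat >> geo.py <<'E'
def camtool():
    d=pickle.load(open("cams0.pkl","rb"))["wrist"]
    Rt=Rot.from_quat([-7.07077514e-01,7.07135406e-01,6.59266270e-04,-6.87087019e-04]).as_matrix(); p=np.array([5.49506366e-01,6.21968554e-05,2.30389850e-01])
    return d["intrinsics"],d["R"]@Rt,d["R"]@p+d["t"]
def tool(R,w):  # tool pointing into face, closing along w (face xy angle dir)
    y=R@np.array([w[0],w[1],0.]); z=-R[:,2]; return np.column_stack([np.cross(y,z),y,z])
def step(R1,p1,R0=None,p0=None):
    if R0 is None:
        from cell import readout
        o=readout.get_obs(); R0=Rot.from_quat(o["tool_rot"]).as_matrix(); p0=o["tcp_pos"]
    print("rot deg",np.degrees(Rot.from_matrix(R0.T@R1).as_rotvec()).round(1),"| shift cm in new axes",(R1.T@(p1-p0)*100).round(2))
E
python3 - <<'E'
from geo import *
v=load();R,t=face(*v[:3]);q=v[3]
T=tool(R,[np.sin(q),np.cos(q)]); print(T.round(3))
p=t+R@np.array([-.01,.03,.17]); step(T,p)
K,Rc,tc=camtool()
for P in ([0,.095,.035],[0,0,.04],ball(q,0),[.06*np.cos(q),-.06*np.sin(q),.055],[-.115,.125,0],[.115,.125,0],[-.115,-.125,0]):
    x=K@(Rc@T.T@(t+R@np.array(P)-p)+tc); print(x[:2]/x[2])
E
```

```text
[[-0.625  0.538  0.565]
 [ 0.596  0.797 -0.1  ]
 [-0.504  0.274 -0.819]]
rot deg [ 25.3 -35.2 123.7] | shift cm in new axes [-0.81 -6.17 -4.37]
[409.49519711 195.86468807]
[294.25918456 257.64461715]
[293.09177783 278.32025104]
[294.88975934 339.02338102]
[369.98860383  24.89128943]
[487.78921582 284.94061877]
[ 91.64908015 192.03253315]
```

servo_tool(motion="0 0 0 1.33 -1.85 6.51 0;0 0 0 1.33 -1.85 6.51 0;0 0 0 1.33 -1.85 6.51 0;0 0 0 1.33 -1.85 6.51 0;0 0 0 1.33 -1.85 6.51 0;0 0 0 1.33 -1.85 6.51 0;0 0 0 1.33 -1.85 6.51 0;0 0 0 1.33 -1.85 6.51 0;0 0 0 1.33 -1.85 6.51 0;0 0 0 1.33 -1.85 6.51 0;0 0 0 1.33 -1.85 6.51 0;0 0 0 1.33 -1.85 6.51 0")

```text
clock: 1.15
tcp_pos: [0.5498, -0.0002, 0.2312]
tool_rot: [-0.086, 0.972, 0.036, 0.216]
force: [-0.3, 0.8, -0.5]
opening: 0.0851
finger_force: 0.0
```

servo_tool(motion="0 0 0 1.33 -1.85 6.51 0;0 0 0 1.33 -1.85 6.51 0;0 0 0 1.33 -1.85 6.51 0;0 0 0 1.33 -1.85 6.51 0;0 0 0 1.33 -1.85 6.51 0;0 0 0 1.33 -1.85 6.51 0;0 0 0 1.33 -1.85 6.51 0;-0.16 -1.23 -0.87 0 0 0 0;-0.16 -1.23 -0.87 0 0 0 0;-0.16 -1.23 -0.87 0 0 0 0;-0.16 -1.23 -0.87 0 0 0 0;-0.16 -1.23 -0.87 0 0 0 0")

```text
clock: 2.15
tcp_pos: [0.5027, -0.0559, 0.2569]
tool_rot: [0.262, 0.92, 0.045, 0.288]
force: [0.1, -0.1, 0.9]
opening: 0.0855
finger_force: 0.0
```

```bash
python3 - <<'E'
from geo import *
from cell import *
import cv2
o=readout.get_obs(); print(o["q"].round(3),o["tcp_pos"],o["clock"])
c=read_camera("wrist");pickle.dump(c,open("w1.pkl","wb"));cv2.imwrite("pics/w1.png",c["frame"][:,:,::-1])
E
```

```text
[ 0.376 -0.241 -0.641  0.434 -0.686 -2.773] [ 0.50266164 -0.05594167  0.25686327] 2.15
```

View pics/w1.png

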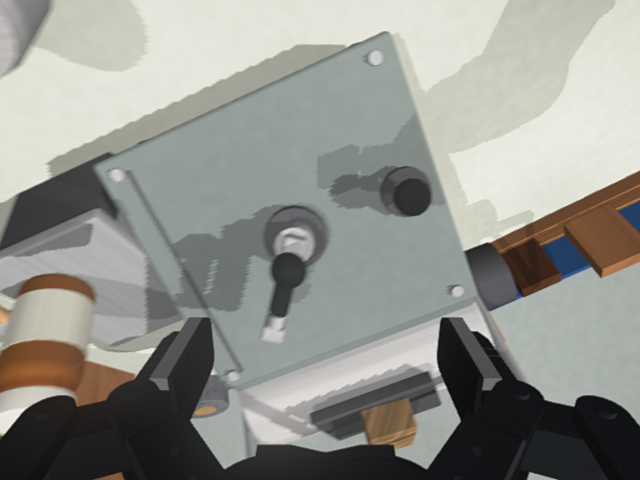

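```bash
python3 - <<'E'
from geo import *
d=pickle.load(open("cams0.pkl","rb"));d["w1"]=pickle.load(open("w1.pkl","rb"))
pin=[0,.095,.035]; lc=[-.115,.125,0];uc=[.115,.125,0];lr=[-.115,-.125,0];ur=[.115,-.125,0]
obs=[("scene",pin,303.4,256,1),("scene","b",281.8,225,1),("scene",lc,335.5,277.5,.5),
("side",pin,312,240.7,1),("side",lr,385.7,238.3,.5),
("wrist",pin,248,249,1),("wrist","b",278,73,1),("wrist",lc,352,258,1),
("w1",pin,411,197,1),("w1","b",288,269,1),("w1","h",274,327,.5),("w1",lc,389,33,1),("w1",lr,100,167,1),("w1",ur,240,383,.5),("w1",uc,489,297,.5)]
def f(v):
    R,t=face(*v[:3]);t=t+[0,0,v[5]]; r=[]
    for n,p,a,b,w in obs:
        P=ball(v[3],v[4]) if p=="b" else np.array([.06*np.cos(v[3]),-.06*np.sin(v[3]),.05]) if p=="h" else np.array(p)
        r+=list(w*(proj(d[n],t+R@P)-[a,b]))
    return np.append(r,[v[4]*50,v[5]*1000])
best=least_squares(f,[.6,-.1,-.17,.5,.05,0],loss="soft_l1")
print(best.x,best.cost);print(f(best.x)[:-2].reshape(-1,2).round(1).tolist())
R,t=face(*best.x[:3]);np.save("pose.npy",best.x)
for k in ("b",pin):
    o=[(n,a,b) for n,p,a,b,_ in obs if p==k]
    for sub in (o,[x for x in o if x[0][0]=='w']):
        s=least_squares(lambda P:np.concatenate([proj(d[n],P)-[a,b] for n,a,b in sub]),[.6,-.1,.2])
        print(k,s.x,s.fun.round(1),"face coords",R.T@(s.x-t))
E
```

```text
[ 0.59965369 -0.09601238 -0.15183988  0.70937262  0.04228909 -0.00354243] 34.470810155289854
[[-0.4, -1.4], [-1.0, -0.5], [0.1, -0.4], [0.3, -1.3], [-0.0, -0.1], [2.2, 1.3], [-3.7, -0.8], [-1.4, -1.2], [3.6, 0.1], [2.5, 0.1], [-0.2, -1.5], [0.5, -4.7], [-3.4, 0.1], [-4.8, 3.2], [-3.8, -1.6]]
b [ 0.57051121 -0.09838959  0.16806218] [-0.4 -1.   0.2 -0.7  1.3 -0.6] face coords [ 0.00426442 -0.00675786  0.05568711]
b [ 0.57041856 -0.09838908  0.16838485] [ 0.4 -0.8  1.3 -0.3] face coords [ 0.00437441 -0.00677137  0.056004  ]
[0, 0.095, 0.035] [5.95696979e-01 9.50730069e-05 1.42558364e-01] [-1.  -0.4  0.1 -1.   0.4 -1.3  1.8 -0.5] face coords [-0.00217287  0.0944032   0.02906014]
[0, 0.095, 0.035] [ 5.95572982e-01 -1.60735867e-04  1.43100271e-01] [ 0.4 -1.4  1.8  0. ] face coords [-0.00193076  0.09413158  0.02955215]
```

```bash
python3 - <<'E'
from geo import *
from cell import readout
o=readout.get_obs();T=Rot.from_quat(o["tool_rot"]).as_matrix()
b=np.array([.5704,-.0984,.1683]); step(T,b+.016*T[:,2])
v=load();R,t=face(*v[:3]); print("tool z vs face",(R.T@T).round(3))
E
```

```text
rot deg [0. 0. 0.] | shift cm in new axes [-2.33 -2.52 13.14]
tool z vs face [[-0.917  0.399 -0.019]
 [ 0.398  0.917  0.016]
 [ 0.024  0.007 -1.   ]]
```

servo_tool(motion="-0.78 -0.84 1.5 0 0 0 0;-0.78 -0.84 1.5 0 0 0 0;-0.77 -0.84 1.5 0 0 0 0;0 0 1.5 0 0 0 0;0 0 1.5 0 0 0 0;0 0 1.5 0 0 0 0;0 0 1.5 0 0 0 0;0 0 1.0 0 0 0 0;0 0 1.0 0 0 0 0;0 0 0.64 0 0 0 0;0 0 0 0 0 0 0")

```text
clock: 3.12
tcp_pos: [0.5803, -0.0982, 0.1517]
tool_rot: [0.263, 0.92, 0.044, 0.286]
force: [0.5, 0.5, 1.5]
opening: 0.0854
finger_force: 0.0
```

```bash
python3 - <<'E'
from geo import *
from cell import *
import cv2
o=readout.get_obs(); print(o["q"].round(3),o["tcp_pos"],o["force"].round(1))
c=read_camera("wrist");pickle.dump(c,open("w2.pkl","wb"));cv2.imwrite("pics/w2.png",c["frame"][:,:,::-1])
E
```

```text
[ 0.152  0.034 -0.726  0.57  -0.284 -2.786] [ 0.58029237 -0.09821333  0.15172314] [0.5 0.5 1.5]
```

View pics/w2.png

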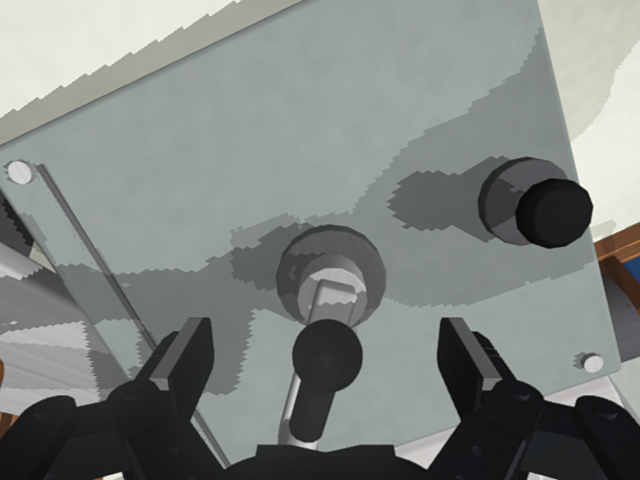

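```bash
python3 - <<'E'
from geo import *
v=load();R,t=face(*v[:3]);n=R[:,2]
b=np.array([.5704,-.0984,.1683])
def hit(c,uv,P0):
    ray=c["R"].T@np.linalg.solve(c["intrinsics"],[*uv,1]); o=-c["R"].T@c["t"]
    return o+ray*(n@(P0-o))/(n@ray)
for f,a,e in(("w2.pkl",(327,355),(309,425)),("w1.pkl",(288,269),(281,300))):
    c=pickle.load(open(f,"rb")); A=hit(c,a,b);B=hit(c,e,b); d=R.T@(B-A); print(f,A,d,"q",np.arctan2(-d[1],d[0]))
E
```

```text
w2.pkl [ 0.57159607 -0.09826452  0.16911351] [ 2.60667122e-02 -1.89670763e-02  2.60208521e-17] q 0.6290337981184967
w1.pkl [ 0.5702186  -0.09931354  0.1682712 ] [ 1.97498232e-02 -1.48388085e-02  6.76542156e-17] q 0.6443573914238983
```

servo_tool(motion="0 0 0 0 0 0 0.7;0 0 0 0 0 0 1;0 0 0 0 0 0 1;0 0 0 0 0 0 1;0 0 0 0 0 0 1;0 0 0 0 0 0 1;0 0 0 0 0 0 1;0 0 0 0 0 0 1;0 0 0 0 0 0 1", newtons=30)

```text
clock: 3.92
tcp_pos: [0.5809, -0.098, 0.1541]
tool_rot: [0.263, 0.92, 0.045, 0.288]
force: [-2.6, -0.4, 2.4]
opening: 0.024
finger_force: 29.3
```

servo_tool(motion="-0.06 -0.014 -0.78 0 0 0 1;-0.178 -0.041 -0.763 0 0 0 1;-0.292 -0.067 -0.725 0 0 0 1;-0.4 -0.091 -0.669 0 0 0 1;-0.496 -0.114 -0.597 0 0 0 1;0 0 0 0 0 0 1")

```text
clock: 4.42
tcp_pos: [0.5696, -0.1052, 0.1899]
tool_rot: [0.263, 0.92, 0.045, 0.288]
force: [-3.5, 4.4, -0.3]
opening: 0.0239
finger_force: 30.0
```

```bash
python3 - <<'E'
from cell import readout
o=readout.get_obs(); print(o["q"].round(3),o["tcp_pos"],o["force"].round(1),o["torque"].round(2))
E
```

```text
[ 0.171 -0.026 -0.63   0.399 -0.426 -2.617] [ 0.56963537 -0.10523129  0.18990017] [-3.5  4.4 -0.3] [1.58 2.7  0.79]
```

servo_tool(motion="-0.581 -0.133 -0.509 0 0 0 1;-0.652 -0.149 -0.41 0 0 0 1;-0.706 -0.162 -0.3 0 0 0 1;-0.743 -0.17 -0.183 0 0 0 1;-0.762 -0.174 -0.062 0 0 0 1;-0.1 -0.02 0 0 0 0 1;0 0 0 0 0 0 1;0 0 0 0 0 0 1")

```text
clock: 5.08
tcp_pos: [0.5831, -0.1293, 0.2182]
tool_rot: [0.262, 0.92, 0.045, 0.288]
force: [0.1, 3.4, 1.9]
opening: 0.0239
finger_force: 31.0
```

```bash
python3 - <<'E'
from geo import *
from cell import *
import cv2
o=readout.get_obs(); T=Rot.from_quat(o["tool_rot"]).as_matrix();print(o["q"].round(3),o["tcp_pos"],o["force"].round(1))
v=load();R,t=face(*v[:3]);t=t+[0,0,v[5]]; print("TCP-based ball in face",R.T@(o["tcp_pos"]-.014*T[:,2]-t), "force face",R.T@o["force"])
c=read_camera("wrist");s=read_camera("scene");pickle.dump((c,s),open("w3.pkl","wb"))
im=np.hstack([c["frame"][::1,::1][:, :][180:480,100:560],cv2.resize(s["frame"][180:280,220:330],(330,300))])
cv2.imwrite("pics/w3.png",im[:,:,::-1])
E
```

```text
[ 0.118 -0.012 -0.497  0.27  -0.523 -2.44 ] [ 0.5831184 -0.1293468  0.2181584] [0.1 3.4 1.9]
TCP-based ball in face [ 0.04933305 -0.03567917  0.10378733] force face [0.72154043 3.37158899 1.8157334 ]
```

View pics/w3.png

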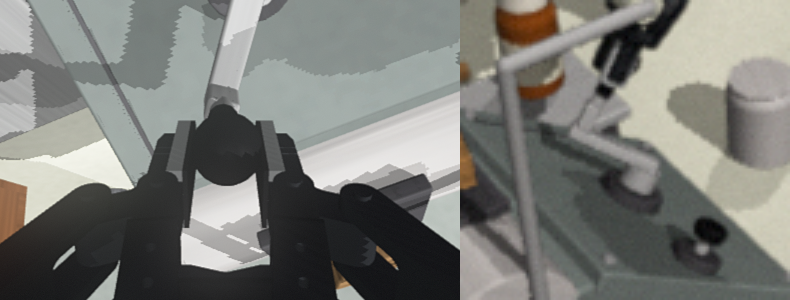

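```bash
cat >> geo.py <<'E'
def table(q0,q1,n,r=.061):
    v=load();R,t=face(*v[:3])
    from cell import readout
    T=Rot.from_quat(readout.get_obs()["tool_rot"]).as_matrix()
    q=np.linspace(q0,q1,n+1);P=r*np.column_stack([np.cos(q),-np.sin(q),0*q])@(R.T@T)*100
    for a,b in zip(q[1:],np.diff(P,axis=0)): print(f"{a:.2f}:  {b[0]:.2f} {b[1]:.2f} {b[2]:.2f}")
def st():
    from cell import readout
    v=load();R,t=face(*v[:3]);t=t+[0,0,v[5]]
    o=readout.get_obs();T=Rot.from_quat(o["tool_rot"]).as_matrix()
    p=R.T@(o["tcp_pos"]-.014*T[:,2]-t);F=R.T@o["force"];q=np.arctan2(-p[1],p[0])
    print("clk",o["clock"],"joints",o["q"].round(2),"ball",p.round(4),"q",q%6.283,"r",np.hypot(*p[:2]),"Fclockw",F@[-np.sin(q),-np.cos(q),0],"Frad",F@[np.cos(q),-np.sin(q),0],"Fz",F[2])
E
python3 -c "
from geo import *
table(.63,1.23,10);print();table(1.23,4.23,50)"
```

```text
0.69:  0.09 -0.35 -0.00
0.75:  0.11 -0.35 0.00
0.81:  0.13 -0.34 0.00
0.87:  0.15 -0.33 0.00
0.93:  0.17 -0.32 0.00
0.99:  0.19 -0.31 0.00
1.05:  0.21 -0.30 0.00
1.11:  0.23 -0.29 0.00
1.17:  0.24 -0.27 0.00
1.23:  0.26 -0.26 0.00

1.29:  0.28 -0.24 0.00
1.35:  0.29 -0.22 0.01
1.41:  0.30 -0.21 0.01
1.47:  0.31 -0.19 0.01
1.53:  0.32 -0.17 0.01
1.59:  0.33 -0.15 0.01
1.65:  0.34 -0.13 0.01
1.71:  0.35 -0.11 0.01
1.77:  0.36 -0.09 0.01
1.83:  0.36 -0.07 0.01
1.89:  0.36 -0.04 0.01
1.95:  0.37 -0.02 0.01
2.01:  0.37 0.00 0.01
2.07:  0.37 0.02 0.01
2.13:  0.36 0.04 0.01
2.19:  0.36 0.07 0.01
2.25:  0.36 0.09 0.01
2.31:  0.35 0.11 0.01
2.37:  0.34 0.13 0.01
2.43:  0.33 0.15 0.01
2.49:  0.32 0.17 0.01
2.55:  0.31 0.19 0.01
2.61:  0.30 0.21 0.01
2.67:  0.29 0.22 0.01
2.73:  0.27 0.24 0.01
2.79:  0.26 0.26 0.01
2.85:  0.24 0.27 0.01
2.91:  0.23 0.29 0.01
2.97:  0.21 0.30 0.01
3.03:  0.19 0.31 0.01
3.09:  0.17 0.32 0.01
3.15:  0.15 0.33 0.01
3.21:  0.13 0.34 0.01
3.27:  0.11 0.35 0.01
3.33:  0.09 0.35 0.00
3.39:  0.07 0.36 0.00
3.45:  0.05 0.36 0.00
3.51:  0.03 0.37 0.00
3.57:  0.00 0.37 0.00
3.63:  -0.02 0.37 0.00
3.69:  -0.04 0.36 0.00
3.75:  -0.06 0.36 0.00
3.81:  -0.08 0.36 0.00
3.87:  -0.10 0.35 0.00
3.93:  -0.13 0.34 -0.00
3.99:  -0.15 0.34 -0.00
4.05:  -0.17 0.33 -0.00
4.11:  -0.18 0.32 -0.00
4.17:  -0.20 0.30 -0.00
4.23:  -0.22 0.29 -0.00
```

servo_tool(motion="0.09 -0.35 0 0 0 0 1;0.11 -0.35 0 0 0 0 1;0.13 -0.34 0 0 0 0 1;0.15 -0.33 0 0 0 0 1;0.17 -0.32 0 0 0 0 1;0.19 -0.31 0 0 0 0 1", newtons=40)

```text
clock: 5.68
tcp_pos: [0.5695, -0.1418, 0.2106]
tool_rot: [0.262, 0.919, 0.046, 0.29]
force: [5.7, 4.3, 1.3]
opening: 0.0238
finger_force: 39.2
```

```bash
python3 -c "
from geo import *
st()"
```

```text
clk 5.6833 joints [ 0.09 -0.03 -0.53  0.25 -0.5  -2.4 ] ball [ 0.0355 -0.0501  0.1042] q 0.9545337928156398 r 0.06135761089562741 Fclockw -6.911274535077782 Frad -1.3731955847609445 Fz -1.8408701631235207
```

servo_tool(motion="0.21 -0.3 0 0 0 0 1;0.23 -0.29 0 0 0 0 1;0.24 -0.27 0 0 0 0 1")

```text
clock: 5.93
tcp_pos: [0.5608, -0.1459, 0.2049]
tool_rot: [0.262, 0.919, 0.046, 0.29]
force: [6.8, 2.6, -0.3]
opening: 0.0234
finger_force: 39.7
```

```bash
python3 -c "
from geo import *
st()"
```

```text
clk 5.9333 joints [ 0.08 -0.04 -0.55  0.24 -0.48 -2.39] ball [ 0.0257 -0.0554  0.1041] q 1.137056539963595 r 0.061067219612414014 Fclockw -6.073875229104503 Frad -1.2026720467512138 Fz -3.8406726175056205
```

```bash
cat >> geo.py <<'E'
def s():
    from cell import readout
    v=load();R,t=face(*v[:3]);t=t+[0,0,v[5]]
    o=readout.get_obs();T=Rot.from_quat(o["tool_rot"]).as_matrix()
    p=R.T@(o["tcp_pos"]-.014*T[:,2]-t);F=R.T@o["force"];q=np.arctan2(-p[1],p[0])
    print("q %.3f r %.4f h %.4f Fcw %.1f Frad %.1f Fz %.1f"%(q%6.2832,np.hypot(*p[:2]),p[2],F@[-np.sin(q),-np.cos(q),0],F@[np.cos(q),-np.sin(q),0],F[2]),o["q"].round(2)[[4,5]])
E
echo 'from geo import *;s()'>s.py; python3 s.py
```

```text
q 1.137 r 0.0611 h 0.1041 Fcw -6.1 Frad -1.2 Fz -3.8 [-0.48 -2.39]
```

servo_tool(motion="0.26 -0.26 0 0 0 0 1")

```text
clock: 6.02
tcp_pos: [0.5579, -0.1467, 0.2031]
tool_rot: [0.262, 0.919, 0.046, 0.29]
force: [7.1, 3.4, -0.0]
opening: 0.0234
finger_force: 39.9
```

```bash
python3 s.py
```

```text
q 1.194 r 0.0609 h 0.1043 Fcw -6.6 Frad -2.2 Fz -3.7 [-0.48 -2.39]
```

servo_tool(motion="0.28 -0.24 0 0 0 0 1")

```text
clock: 6.1
tcp_pos: [0.5549, -0.1473, 0.2012]
tool_rot: [0.262, 0.919, 0.046, 0.29]
force: [7.5, 3.3, 0.5]
opening: 0.0236
finger_force: 39.8
```

```bash
python3 s.py
```

```text
q 1.254 r 0.0608 h 0.1043 Fcw -7.0 Frad -2.4 Fz -3.6 [-0.47 -2.39]
```

servo_tool(motion="0.29 -0.22 0 0 0 0 1")

```text
clock: 6.18
tcp_pos: [0.5519, -0.1477, 0.1991]
tool_rot: [0.262, 0.919, 0.046, 0.29]
force: [7.7, 2.5, -0.4]
opening: 0.0237
finger_force: 39.8
```

```bash
python3 s.py
```

```text
q 1.314 r 0.0606 h 0.1043 Fcw -6.4 Frad -2.1 Fz -4.4 [-0.47 -2.39]
```

servo_tool(motion="0.3 -0.21 0 0 0 0 1")

```text
clock: 6.27
tcp_pos: [0.5489, -0.148, 0.1971]
tool_rot: [0.262, 0.919, 0.046, 0.29]
force: [7.4, 2.7, 0.2]
opening: 0.0234
finger_force: 39.8
```

```bash
python3 s.py
```

```text
q 1.375 r 0.0605 h 0.1044 Fcw -6.4 Frad -2.6 Fz -3.8 [-0.46 -2.39]
```

servo_tool(motion="0.31 -0.19 0.01 0 0 0 1")

```text
clock: 6.35
tcp_pos: [0.546, -0.1481, 0.1952]
tool_rot: [0.262, 0.919, 0.046, 0.29]
force: [7.5, 3.1, 0.3]
opening: 0.0238
finger_force: 39.8
```

```bash
python3 s.py
```

```text
q 1.432 r 0.0604 h 0.1044 Fcw -6.4 Frad -3.3 Fz -3.8 [-0.46 -2.4 ]
```

servo_tool(motion="0.32 -0.17 0.01 0 0 0 1")

```text
clock: 6.43
tcp_pos: [0.5431, -0.1479, 0.1932]
tool_rot: [0.262, 0.919, 0.046, 0.29]
force: [7.4, 1.9, 0.9]
opening: 0.0234
finger_force: 39.9
```

```bash
python3 s.py
```

```text
q 1.490 r 0.0603 h 0.1044 Fcw -6.5 Frad -2.5 Fz -3.3 [-0.45 -2.4 ]
```

servo_tool(motion="0.33 -0.15 0.01 0 0 0 1")

```text
clock: 6.52
tcp_pos: [0.5403, -0.1475, 0.1912]
tool_rot: [0.262, 0.919, 0.046, 0.29]
force: [8.3, 2.7, 1.2]
opening: 0.0239
finger_force: 39.9
```

```bash
python3 s.py
```

```text
q 1.548 r 0.0601 h 0.1044 Fcw -7.1 Frad -3.8 Fz -3.5 [-0.44 -2.41]
```

servo_tool(motion="0.34 -0.13 0.01 0 0 0 1")

```text
clock: 6.6
tcp_pos: [0.5375, -0.1468, 0.1893]
tool_rot: [0.262, 0.919, 0.046, 0.291]
force: [8.1, 2.8, -0.3]
opening: 0.0233
finger_force: 39.9
```

```bash
python3 s.py
```

```text
q 1.605 r 0.0599 h 0.1044 Fcw -5.9 Frad -4.2 Fz -4.6 [-0.43 -2.42]
```

servo_tool(motion="0.35 -0.08 0.01 0 0 0 1")

```text
clock: 6.68
tcp_pos: [0.5348, -0.1457, 0.1873]
tool_rot: [0.262, 0.919, 0.046, 0.291]
force: [8.5, 1.3, -0.5]
opening: 0.0236
finger_force: 39.9
```

```bash
python3 s.py
```

```text
q 1.664 r 0.0595 h 0.1045 Fcw -6.1 Frad -3.2 Fz -5.1 [-0.43 -2.43]
```

servo_tool(motion="0.36 -0.06 0.01 0 0 0 1")

```text
clock: 6.77
tcp_pos: [0.5321, -0.1445, 0.1852]
tool_rot: [0.262, 0.919, 0.046, 0.291]
force: [8.1, 0.3, 0.6]
opening: 0.0236
finger_force: 39.9
```

```bash
python3 s.py
```

```text
q 1.725 r 0.0591 h 0.1045 Fcw -6.6 Frad -2.6 Fz -4.1 [-0.42 -2.44]
```

servo_tool(motion="0.36 -0.06 0.01 0 0 0 1")

```text
clock: 6.85
tcp_pos: [0.5292, -0.1433, 0.1832]
tool_rot: [0.262, 0.919, 0.046, 0.291]
force: [7.1, 0.1, 2.3]
opening: 0.0239
finger_force: 40.0
```

```bash
python3 s.py
```

```text
q 1.787 r 0.0590 h 0.1045 Fcw -6.6 Frad -2.7 Fz -2.2 [-0.41 -2.45]
```

servo_tool(motion="0.36 -0.03 0.01 0 0 0 1")

```text
clock: 6.93
tcp_pos: [0.5267, -0.1417, 0.1813]
tool_rot: [0.262, 0.919, 0.046, 0.291]
force: [6.7, -0.8, 1.4]
opening: 0.0235
finger_force: 40.0
```

```bash
python3 s.py
```

```text
q 1.848 r 0.0587 h 0.1045 Fcw -6.1 Frad -1.9 Fz -2.7 [-0.41 -2.47]
```

servo_tool(motion="0.37 -0.02 0.01 0 0 0 1")

```text
clock: 7.02
tcp_pos: [0.5241, -0.14, 0.1794]
tool_rot: [0.262, 0.919, 0.046, 0.291]
force: [7.4, -0.8, 0.8]
opening: 0.0235
finger_force: 39.9
```

```bash
python3 s.py
```

```text
q 1.909 r 0.0585 h 0.1046 Fcw -6.1 Frad -2.5 Fz -3.7 [-0.4  -2.48]
```

```bash
sed -i 's/o=readout.get_obs();T=/t=t+R@np.array([.0018,.001,0]);o=readout.get_obs();T=/' geo.py; python3 -c "
from geo import *
s();table(1.97,4.25,38)"
```

```text
q 1.932 r 0.0600 h 0.1046 Fcw -6.0 Frad -2.6 Fz -3.7 [-0.4  -2.48]
2.03:  0.37 0.01 0.01
2.09:  0.36 0.03 0.01
2.15:  0.36 0.05 0.01
2.21:  0.36 0.07 0.01
2.27:  0.35 0.09 0.01
2.33:  0.35 0.12 0.01
2.39:  0.34 0.14 0.01
2.45:  0.33 0.16 0.01
2.51:  0.32 0.18 0.01
2.57:  0.31 0.19 0.01
2.63:  0.30 0.21 0.01
2.69:  0.28 0.23 0.01
2.75:  0.27 0.25 0.01
2.81:  0.25 0.26 0.01
2.87:  0.24 0.28 0.01
2.93:  0.22 0.29 0.01
2.99:  0.20 0.30 0.01
3.05:  0.18 0.32 0.01
3.11:  0.17 0.33 0.01
3.17:  0.15 0.34 0.01
3.23:  0.13 0.34 0.01
3.29:  0.10 0.35 0.01
3.35:  0.08 0.36 0.01
3.41:  0.06 0.36 0.01
3.47:  0.04 0.36 0.00
3.53:  0.02 0.37 0.00
3.59:  -0.00 0.37 0.00
3.65:  -0.03 0.37 0.00
3.71:  -0.05 0.36 0.00
3.77:  -0.07 0.36 0.00
3.83:  -0.09 0.35 0.00
3.89:  -0.11 0.35 0.00
3.95:  -0.13 0.34 0.00
4.01:  -0.15 0.33 0.00
4.07:  -0.17 0.32 0.00
4.13:  -0.19 0.31 -0.00
4.19:  -0.21 0.30 -0.00
4.25:  -0.23 0.29 -0.00
```

servo_tool(motion="0.37 0.01 0.01 0 0 0 1")

```text
clock: 7.1
tcp_pos: [0.5217, -0.138, 0.1775]
tool_rot: [0.262, 0.919, 0.046, 0.291]
force: [8.7, -0.3, 0.6]
opening: 0.0236
finger_force: 39.9
```

```bash
python3 s.py
```

```text
q 1.993 r 0.0598 h 0.1046 Fcw -6.4 Frad -4.0 Fz -4.5 [-0.39 -2.5 ]
```

servo_tool(motion="0.36 0.03 0.01 0 0 0 1")

```text
clock: 7.18
tcp_pos: [0.5195, -0.1359, 0.1757]
tool_rot: [0.262, 0.919, 0.046, 0.291]
force: [8.9, 0.2, 0.7]
opening: 0.0233
finger_force: 39.9
```

```bash
python3 s.py
```

```text
q 2.053 r 0.0596 h 0.1046 Fcw -6.0 Frad -4.9 Fz -4.5 [-0.38 -2.52]
```

servo_tool(motion="0.36 0.05 0.01 0 0 0 1")

```text
clock: 7.27
tcp_pos: [0.5173, -0.1335, 0.174]
tool_rot: [0.261, 0.919, 0.046, 0.291]
force: [9.2, -1.5, 0.8]
opening: 0.0237
finger_force: 39.9
```

```bash
python3 s.py
```

```text
q 2.113 r 0.0593 h 0.1046 Fcw -7.0 Frad -4.1 Fz -4.7 [-0.38 -2.54]
```

servo_tool(motion="0.36 0.07 0.01 0 0 0 1")

```text
clock: 7.35
tcp_pos: [0.5153, -0.1311, 0.1723]
tool_rot: [0.261, 0.919, 0.046, 0.291]
force: [9.6, -1.2, 0.4]
opening: 0.0239
finger_force: 39.8
```

```bash
python3 s.py
```

```text
q 2.175 r 0.0591 h 0.1046 Fcw -6.6 Frad -4.8 Fz -5.2 [-0.37 -2.56]
```

servo_tool(motion="0.35 0.09 0.01 0 0 0 1")

```text
clock: 7.43
tcp_pos: [0.5133, -0.1285, 0.1707]
tool_rot: [0.261, 0.919, 0.046, 0.291]
force: [9.2, -1.9, 0.4]
opening: 0.0237
finger_force: 39.8
```

```bash
python3 s.py
```

```text
q 2.236 r 0.0590 h 0.1045 Fcw -6.5 Frad -4.5 Fz -5.1 [-0.36 -2.58]
```

servo_tool(motion="0 0 0.02 0 0 -5 1;0 0 0.02 0 0 -5 1;0 0 0 0 0 -5 1")

```text
clock: 7.68
tcp_pos: [0.5133, -0.1278, 0.1706]
tool_rot: [0.137, 0.946, 0.008, 0.295]
force: [-1.4, 11.9, 8.0]
opening: 0.0235
finger_force: 40.8
```

```bash
sed -i 's/.0018,.001,0/.0024,.0018,0/' geo.py; python3 -c "
from geo import *
s();table(2.27,4.25,33,.06)"
```

```text
q 2.244 r 0.0595 h 0.1045 Fcw 5.7 Frad -10.3 Fz 8.4 [-0.36 -2.32]
2.33:  0.30 0.20 0.01
2.39:  0.29 0.22 0.01
2.45:  0.27 0.23 0.01
2.51:  0.26 0.25 0.01
2.57:  0.24 0.26 0.01
2.63:  0.23 0.28 0.01
2.69:  0.21 0.29 0.01
2.75:  0.19 0.30 0.01
2.81:  0.17 0.32 0.01
2.87:  0.15 0.33 0.01
2.93:  0.13 0.33 0.01
2.99:  0.11 0.34 0.01
3.05:  0.09 0.35 0.01
3.11:  0.07 0.35 0.01
3.17:  0.05 0.36 0.01
3.23:  0.03 0.36 0.01
3.29:  0.01 0.36 0.01
3.35:  -0.01 0.36 0.01
3.41:  -0.03 0.36 0.01
3.47:  -0.06 0.36 0.01
3.53:  -0.08 0.35 0.00
3.59:  -0.10 0.35 0.00
3.65:  -0.12 0.34 0.00
3.71:  -0.14 0.33 0.00
3.77:  -0.16 0.32 0.00
3.83:  -0.18 0.31 0.00
3.89:  -0.20 0.30 0.00
3.95:  -0.21 0.29 0.00
4.01:  -0.23 0.28 0.00
4.07:  -0.25 0.26 0.00
4.13:  -0.26 0.25 0.00
4.19:  -0.28 0.23 -0.00
4.25:  -0.29 0.21 -0.00
```

servo_tool(motion="0.3 0.2 0.01 0 0 0 1")

```text
clock: 7.77
tcp_pos: [0.5119, -0.1257, 0.1694]
tool_rot: [0.137, 0.946, 0.007, 0.295]
force: [8.5, -1.5, 3.1]
opening: 0.0232
finger_force: 40.1
```

```bash
python3 s.py
```

```text
q 2.291 r 0.0594 h 0.1045 Fcw -6.8 Frad -5.7 Fz -2.4 [-0.35 -2.34]
```

servo_tool(motion="0.29 0.22 0.01 0 0 0 1")

```text
clock: 7.85
tcp_pos: [0.5104, -0.1228, 0.168]
tool_rot: [0.139, 0.945, 0.008, 0.295]
force: [8.9, -0.8, 3.4]
opening: 0.0239
finger_force: 40.1
```

```bash
python3 s.py
```

```text
q 2.352 r 0.0592 h 0.1045 Fcw -6.2 Frad -6.9 Fz -2.3 [-0.35 -2.37]
```

servo_tool(motion="0.27 0.23 0.01 0 0 0 1")

```text
clock: 7.93
tcp_pos: [0.5089, -0.1196, 0.1665]
tool_rot: [0.139, 0.945, 0.008, 0.295]
force: [6.9, 1.5, 4.3]
opening: 0.0239
finger_force: 40.2
```

```bash
python3 s.py
```

```text
q 2.416 r 0.0589 h 0.1044 Fcw -3.3 Frad -7.6 Fz -0.3 [-0.34 -2.4 ]
```

servo_tool(motion="0.26 0.25 0.01 0 0 0 1")

```text
clock: 8.02
tcp_pos: [0.5076, -0.1164, 0.1653]
tool_rot: [0.139, 0.945, 0.008, 0.295]
force: [8.3, 2.9, 3.1]
opening: 0.0236
finger_force: 40.2
```

```bash
python3 s.py
```

```text
q 2.477 r 0.0586 h 0.1044 Fcw -1.8 Frad -8.9 Fz -1.9 [-0.34 -2.42]
```

servo_tool(motion="0.1 0.14 0 0 0 0 1")

```text
clock: 8.1
tcp_pos: [0.507, -0.1147, 0.1647]
tool_rot: [0.139, 0.945, 0.008, 0.295]
force: [6.9, 0.8, 3.2]
opening: 0.0235
finger_force: 40.1
```

```bash
python3 s.py
```

```text
q 2.511 r 0.0585 h 0.1044 Fcw -2.8 Frad -7.0 Fz -1.2 [-0.33 -2.43]
```

servo_tool(motion="0.1 0.15 0 0 0 0 1")

```text
clock: 8.18
tcp_pos: [0.5066, -0.1135, 0.1644]
tool_rot: [0.139, 0.945, 0.008, 0.294]
force: [11.8, -6.0, 1.3]
opening: 0.0236
finger_force: 40.0
```

```bash
python3 s.py
```

```text
q 2.533 r 0.0584 h 0.1045 Fcw -9.7 Frad -6.7 Fz -6.1 [-0.33 -2.45]
```

servo_tool(motion="-0.1 -0.1 0 0 0 0 1;0 0 0 0 0 0 1")

```text
clock: 8.35
tcp_pos: [0.507, -0.1145, 0.1646]
tool_rot: [0.139, 0.946, 0.008, 0.294]
force: [5.3, 2.8, 3.1]
opening: 0.0237
finger_force: 40.4
```

```bash
python3 s.py
```

```text
q 2.513 r 0.0585 h 0.1044 Fcw -0.5 Frad -6.8 Fz -0.2 [-0.33 -2.43]
```

servo_tool(motion="0 0 0 0 0 0 0.6;0 0 0 0 0 0 0.4;0 0 0 0 0 0 0.2;0 0 0 0 0 0 0;0 0 0 0 0 0 0;0 0 0 0 0 0 0;0 0 -0.5 0 0 0 0;0 0 -1.5 0 0 0 0;0 0 -2 0 0 0 0;0 0 -2 0 0 0 0;0 0 -2 0 0 0 0")

```text
clock: 9.27
tcp_pos: [0.459, -0.11, 0.229]
tool_rot: [0.14, 0.946, 0.007, 0.291]
force: [1.2, -0.1, 0.1]
opening: 0.0859
finger_force: 0.0
```

```bash
python3 - <<'E'
from geo import *
from cell import *
import cv2
s();o=readout.get_obs();print(o["q"].round(2),o["tcp_pos"],o["force"])
c=read_camera("wrist");pickle.dump(c,open("w4.pkl","wb"))
cv2.imwrite("pics/w4.png",c["frame"][:,:,::-1])
E
```

```text
q 2.500 r 0.0620 h 0.1847 Fcw -0.6 Frad -0.9 Fz -0.6 [-0.62 -2.34]
[ 0.24 -0.31 -0.73  0.35 -0.62 -2.34] [ 0.45904436 -0.10997376  0.22895902] [ 1.23157235 -0.10019222  0.09825245]
```

View pics/w4.png

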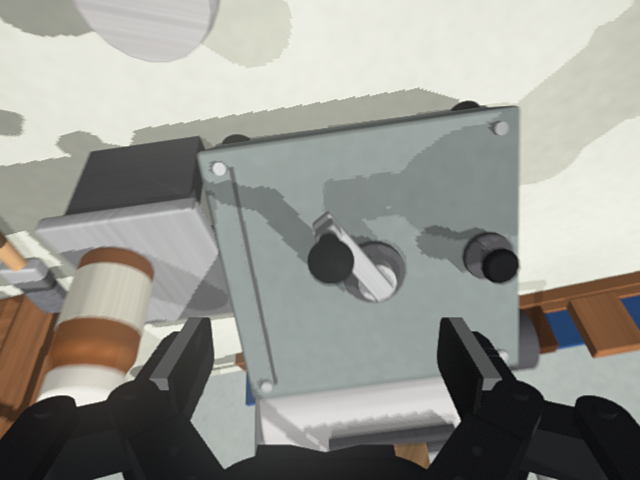

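```bash
python3 - <<'E'
from geo import *
from cell import *
d=pickle.load(open("cams0.pkl","rb"))
W=lambda n:pickle.load(open(n,"rb"))
obs=[(d["wrist"],248,249),(W("w1.pkl"),411,197),(W("w2.pkl"),556,213),(W("w4.pkl"),500,265)]
r=least_squares(lambda P:np.concatenate([proj(c,P)-[a,b] for c,a,b in obs]),[.6,0,.14])
print(r.x,r.fun.round(1))
v=load();R,t=face(*v[:3]);t=t+[0,0,v[5]]+R@np.array([.0024,.0018,0]);print(R.T@(r.x-t))
o=readout.get_obs();T=Rot.from_quat(o["tool_rot"]).as_matrix();print((R.T@T).round(3))
step(T,r.x)
n=t+R@np.array([0,.095,.035]);print(n);step(T,n)
E
```

```text
[0.59502407 0.00072471 0.14410448] [ 1.1  0.5  3.1 -0.1 -1.4  0.4 -0.4  0.1]
[-0.00227709  0.09312381  0.03366458]
[[-0.989  0.147 -0.014]
 [ 0.147  0.989  0.017]
 [ 0.017  0.015 -1.   ]]
rot deg [0. 0. 0.] | shift cm in new axes [-2.77 13.29 14.19]
[0.59639453 0.00241303 0.14650448]
rot deg [0. 0. 0.] | shift cm in new axes [-2.97 13.51 14.06]
```

servo_tool(motion="-0.4 1.9 0 0 0 0 1;-0.4 1.9 0 0 0 0 1;-0.4 1.9 0 0 0 0 1;-0.4 1.9 1 0 0 0 1;-0.4 1.9 1.5 0 0 0 1;-0.4 1.9 2 0 0 0 1;-0.4 1.95 2 0 0 0 1;0 0 2 0 0 0 1;0 0 2 0 0 0 1;0 0 1.5 0 0 0 1;0 0 1 0 0 0 1;0 0 0 0 0 0 1")

```text
clock: 10.32
tcp_pos: [0.5883, 0.0008, 0.1458]
tool_rot: [0.14, 0.947, 0.006, 0.289]
force: [-0.8, -1.3, 0.4]
opening: 0.0003
finger_force: 0.0
```

```bash
cat > p.py <<'E'
from geo import *
from cell import readout
v=load();R,t=face(*v[:3]);t=t+[0,0,v[5]]+R@np.array([.0024,.0018,0])
o=readout.get_obs();print("tip in face",(R.T@(o["tcp_pos"]-t)).round(4),"F",(R.T@o["force"]).round(1),o["q"].round(2),o["clock"])
E
python3 p.py; python3 - <<'E'
from cell import *
import cv2
c=read_camera("wrist");cv2.imwrite("pics/w5.png",c["frame"][:,:,::-1])
E
```

```text
tip in face [-0.0067  0.0922  0.0388] F [-0.3 -1.5  0.7] [ 0.3   0.04 -0.82  0.96 -0.28 -3.04] 10.3167
```

View pics/w5.png

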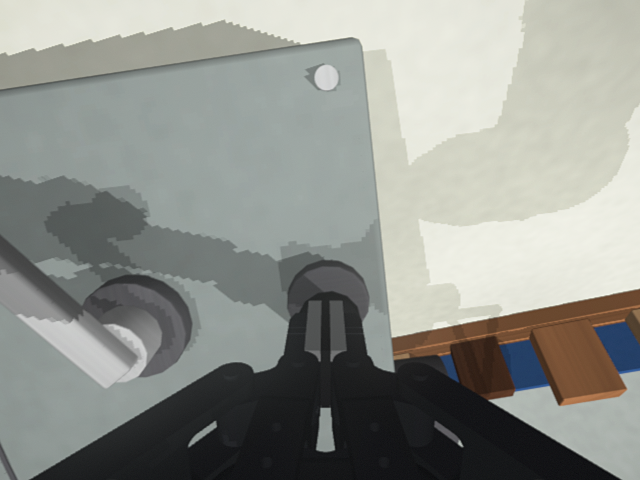

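servo_tool(motion="0 0 -0.5 0 0 -3 1;0 0 -0.5 0 0 -5 1;0 0 -0.5 0 0 -6 1;0 0 -0.5 0 0 -6 1;0 0 0 0 0 -6 1;0 0 0 0 0 -6 1;0 0 0 0 0 -6 1;0 0 0 0 0 -6 1;0 0 0 0 0 -6 1;0 0 0 0 0 0 1")

```text
clock: 11.2
tcp_pos: [0.5778, 0.0034, 0.1663]
tool_rot: [-0.274, 0.916, -0.117, 0.268]
force: [0.7, -0.1, 0.5]
opening: 0.0003
finger_force: 0.0
```

```bash
python3 p.py; python3 - <<'E'
from geo import *
from cell import *
import cv2
c=read_camera("wrist");cv2.imwrite("pics/w6.png",c["frame"][:,:,::-1])
v=load();R,t=face(*v[:3]);t=t+[0,0,v[5]]+R@np.array([.0024,.0018,0])
o=readout.get_obs();T=Rot.from_quat(o["tool_rot"]).as_matrix();print((R.T@T).round(3))
# straighten onto face normal and go to point 2 cm above pin
y=R.T@T[:,1];w=y[:2]/np.hypot(*y[:2]);T1=tool(R,w); step(T1,t+R@np.array([-.001,.094,.045]))
E
```

```text
tip in face [-0.0038  0.0931  0.0618] F [ 0.8 -0.  -0. ] [ 0.36 -0.   -0.78  0.82 -0.36 -2.06] 11.2
[[-0.75  -0.662 -0.018]
 [-0.662  0.75   0.017]
 [ 0.003  0.025 -1.   ]]
rot deg [ 1.4 -0.2  0. ] | shift cm in new axes [-0.27 -0.13  1.67]
```

servo_tool(motion="-0.27 -0.13 0.5 0 0 0 1;0 0 1 0 0 0 1;0 0 0.6 0 0 0 1;0 0 0.3 0 0 0 1;0 0 0.2 0 0 0 1;0 0 0.2 0 0 0 1")

```text
clock: 11.75
tcp_pos: [0.596, 0.0016, 0.1433]
tool_rot: [-0.272, 0.917, -0.117, 0.267]
force: [-1.0, -0.0, 1.0]
opening: 0.0001
finger_force: 0.7
```

```bash
python3 p.py
```

```text
tip in face [-0.0021  0.0942  0.0325] F [-0.2 -0.2  1.4] [ 0.28  0.06 -0.82  1.   -0.26 -2.2 ] 11.75
```

servo_tool(motion="0 0 0.2 0 0 0 1;0 0 0.2 0 0 0 1")

```text
clock: 11.92
tcp_pos: [0.5981, 0.0013, 0.1401]
tool_rot: [-0.273, 0.917, -0.117, 0.267]
force: [-0.8, -0.6, 0.6]
opening: -0.0001
finger_force: 0.7
```

```bash
python3 p.py
```

```text
tip in face [-0.0021  0.0942  0.0287] F [-0.2 -0.7  0.9] [ 0.26  0.07 -0.82  1.04 -0.24 -2.22] 11.9167
```

servo_tool(motion="0 0 0.2 0 0 0 1;0 0 0.2 0 0 0 1")

```text
clock: 12.08
tcp_pos: [0.6002, 0.0009, 0.1382]
tool_rot: [-0.273, 0.917, -0.117, 0.268]
force: [-46.4, 7.2, 38.5]
opening: -0.0001
finger_force: 29.3
```

```bash
python3 p.py
```

```text
tip in face [-0.0015  0.0941  0.0259] F [-16.4   0.1  58.4] [ 0.24  0.07 -0.83  1.09 -0.23 -2.26] 12.0833
```

servo_tool(motion="0 0 0.2 0 0 0 1")

```text
clock: 12.17
tcp_pos: [0.6005, 0.0009, 0.1381]
tool_rot: [-0.273, 0.916, -0.118, 0.269]
force: [-67.5, 9.1, 56.0]
opening: 0.0
finger_force: 42.3
```

```bash
python3 p.py
```

```text
tip in face [-0.0013  0.0941  0.0257] F [-23.6  -1.2  85. ] [ 0.24  0.07 -0.83  1.11 -0.22 -2.27] 12.1667
```

servo_tool(motion="0 0 0.2 0 0 0 1")

```text
clock: 12.25
tcp_pos: [0.6009, 0.0008, 0.138]
tool_rot: [-0.273, 0.916, -0.118, 0.27]
force: [-89.4, 11.6, 73.5]
opening: -0.0
finger_force: 55.5
```

```bash
python3 p.py
```

```text
tip in face [-0.001   0.0941  0.0254] F [-31.7  -2.  111.9] [ 0.23  0.07 -0.84  1.14 -0.21 -2.29] 12.25
```

servo_tool(motion="0 0 -0.4 0 0 0 1;0 0 -0.6 0 0 0 1;0 0 -1 0 0 0 1;0 0 -2 0 0 0 1;0 0 -2 0 0 0 1;0 0 -3 0 0 0 1;0 0 -3 0 0 0 1;0 0 -2 0 0 0 1")

```text
clock: 12.92
tcp_pos: [0.5245, 0.0108, 0.2522]
tool_rot: [-0.273, 0.917, -0.116, 0.268]
force: [1.1, 0.3, 1.0]
opening: 0.0003
finger_force: 0.0
```

```bash
python3 p.py; python3 - <<'E'
from geo import *
from cell import *
import cv2
c=read_camera("wrist");sd=read_camera("scene");pickle.dump((c,sd),open("w7.pkl","wb"))
b=cv2.resize(sd["frame"][205:305,240:340],None,fx=4,fy=4,interpolation=cv2.INTER_CUBIC)
a=cv2.resize(c["frame"],(400,300))
im=np.zeros((400,800,3),np.uint8);im[:300,:400]=a;im[:,400:]=b
cv2.imwrite("pics/w7.png",np.clip(im[:,:,::-1]*1.3,0,255).astype(np.uint8))
E
```

```text
tip in face [0.0014 0.0924 0.1631] F [1.4 0.5 0.3] [ 0.52 -0.19 -0.65  0.56 -0.69 -1.88] 12.9167
```

View pics/w7.png

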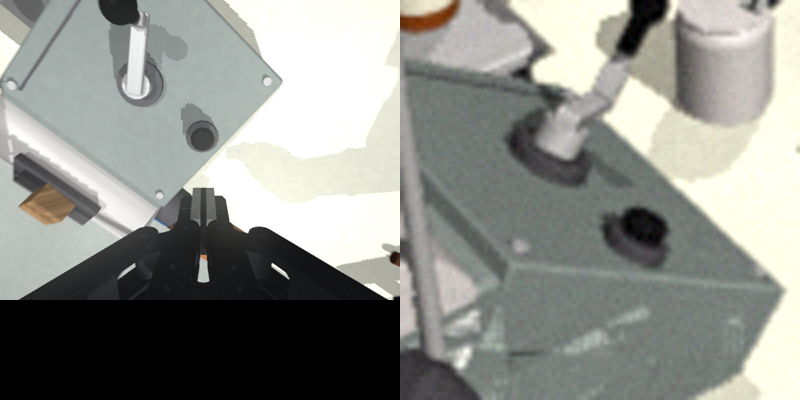

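```bash
python3 - <<'E'
from geo import *
from cell import readout
v=load();R,t=face(*v[:3])
o=readout.get_obs();T=Rot.from_quat(o["tool_rot"]).as_matrix();print((R.T@T).round(3))
q=2.513; T1=tool(R,[-np.sin(q),-np.cos(q)])
old=Rot.from_quat([.139,.946,.008,.294]).as_matrix()
b=np.array([.507,-.1145,.1646])-.014*old[:,2]; print("ball",b)
step(T1,b+.014*T1[:,2])
u=R@np.array([np.cos(q),-np.sin(q),0]); print("u in tool",(T1.T@u).round(3))
E
```

```text
[[-0.749 -0.662 -0.013]
 [-0.662  0.749  0.02 ]
 [-0.003  0.024 -1.   ]]
ball [ 0.49918715 -0.11356834  0.17617978]
rot deg [1.4 0.1 5.5] | shift cm in new axes [11.59 -7.34  7.37]
u in tool [1. 0. 0.]
```

servo_tool(motion="0 0 0 1.4 0.1 5.5 0;1.9 -1.2 0 0 0 0 0;1.9 -1.2 0 0 0 0 0;1.9 -1.2 0 0 0 0 0;1.9 -1.2 0 0 0 0 0;1.9 -1.2 0 0 0 0 0;2.09 -1.34 0 0 0 0 0;0 0 0 0 0 0 0;0 0 1 0 0 0 0")

```text
clock: 13.77
tcp_pos: [0.4698, -0.1115, 0.2141]
tool_rot: [-0.224, 0.928, -0.116, 0.276]
force: [1.3, -0.7, 0.2]
opening: 0.0854
finger_force: 0.0
```

```bash
python3 p.py; python3 - <<'E'
from geo import *
from cell import *
import cv2
c=read_camera("wrist");pickle.dump(c,open("w8.pkl","wb"))
b=np.array([.4992,-.1136,.1762]);print("predicted ball px",proj(c,b))
g=cv2.cvtColor(c["frame"],cv2.COLOR_RGB2GRAY);x,y=proj(c,b).astype(int)
# where is the dark ball blob in image vs predicted
m=(g<60).astype(np.uint8);n,l,st,ce=cv2.connectedComponentsWithStats(m)
print([(st[i].tolist(),ce[i].round(0).tolist()) for i in range(1,n) if st[i,4]>400])
v=load();R,t=face(*v[:3]);o=readout.get_obs();T=Rot.from_quat(o["tool_rot"]).as_matrix();step(T,b+.014*T[:,2])
E
```

```text
tip in face [-0.0496 -0.0367  0.1523] F [ 1.2 -0.5 -0.6] [ 0.24 -0.28 -0.79  0.45 -0.53 -1.66] 13.7667
predicted ball px [325.43948872 281.04950903]
[([110, 0, 109, 85, 3040], [168.0, 19.0]), ([586, 0, 54, 77, 2458], [617.0, 26.0]), ([298, 243, 63, 57, 2097], [335.0, 274.0]), ([0, 318, 640, 162, 45480], [324.0, 430.0])]
rot deg [0. 0. 0.] | shift cm in new axes [-0.45 -0.06  5.97]
```

servo_tool(motion="-0.2 0 1 0 0 0 0;0 0 1 0 0 0 0;0 0 1 0 0 0 0;0 0 1 0 0 0 0;0 0 1 0 0 0 0;0 0 0.9 0 0 0 0;0 0 0 0 0 0 0;0 0 0 0 0 0 0.7;0 0 0 0 0 0 1;0 0 0 0 0 0 1;0 0 0 0 0 0 1;0 0 0 0 0 0 1", newtons=30)

```text
clock: 14.82
tcp_pos: [0.5046, -0.114, 0.1658]
tool_rot: [-0.225, 0.927, -0.115, 0.275]
force: [-15.1, 18.8, 6.2]
opening: 0.0257
finger_force: 10.1
```

servo_tool(motion="0 0 0 0 0 0 1;0 0 0 0 0 0 1;0 0 0 0 0 0 1")

```text
clock: 15.07
tcp_pos: [0.5044, -0.1134, 0.1658]
tool_rot: [-0.226, 0.927, -0.114, 0.276]
force: [-12.9, 13.5, 6.3]
opening: 0.0237
finger_force: 28.6
```

```bash
python3 p.py
```

```text
tip in face [-0.0491 -0.0334  0.0929] F [-8.5 11.4 13.6] [ 0.16 -0.14 -0.87  0.6  -0.32 -1.77] 15.0667
```

servo_tool(motion="0 0.15 0 0 0 0 1;-0.78 0 0.06 0 0 0 1;-0.76 0 0.18 0 0 0 1;-0.73 0 0.3 0 0 0 1")

```text
clock: 15.4
tcp_pos: [0.5232, -0.1029, 0.1707]
tool_rot: [-0.225, 0.928, -0.115, 0.274]
force: [-4.4, 1.6, 0.1]
opening: 0.0241
finger_force: 29.9
```

```bash
python3 p.py
```

```text
tip in face [-0.0324 -0.0201  0.0872] F [-3.7  0.9  2.7] [ 0.18 -0.11 -0.83  0.62 -0.33 -1.81] 15.4
```

Going well; second half.

servo_tool(motion="-0.67 0 0.41 0 0 0 1;-0.6 0 0.51 0 0 0 1;-0.51 0 0.6 0 0 0 1;-0.41 0 0.67 0 0 0 1")

```text
clock: 15.73
tcp_pos: [0.5541, -0.0941, 0.1639]
tool_rot: [-0.225, 0.927, -0.115, 0.276]
force: [-2.0, -2.2, 4.4]
opening: 0.0239
finger_force: 31.5
```

```bash
python3 p.py
```

```text
tip in face [-0.0124 -0.0068  0.0648] F [ 1.2 -2.5  4.5] [ 0.16 -0.04 -0.81  0.7  -0.28 -1.89] 15.7333
```

servo_tool(motion="-0.3 0 0.6 0 0 0 1;-0.15 0 0.5 0 0 0 1")

```text
clock: 15.9
tcp_pos: [0.5642, -0.0929, 0.1571]
tool_rot: [-0.225, 0.927, -0.115, 0.276]
force: [-0.9, -2.2, 5.4]
opening: 0.0245
finger_force: 32.1
```

```bash
python3 p.py
```

```text
tip in face [-0.0082 -0.0041  0.0537] F [ 2.7 -2.3  4.7] [ 0.14 -0.01 -0.82  0.76 -0.25 -1.94] 15.9
```

servo_tool(motion="-0.05 0 0.35 0 0 0 1;0 0 0.3 0 0 0 1")

```text
clock: 16.07
tcp_pos: [0.5686, -0.0931, 0.1526]
tool_rot: [-0.225, 0.927, -0.115, 0.277]
force: [0.9, -0.9, 5.2]
opening: 0.0235
finger_force: 32.5
```

```bash
python3 p.py
```

```text
tip in face [-0.0071 -0.0037  0.0475] F [ 3.8 -0.8  3.7] [ 0.13 -0.   -0.83  0.82 -0.22 -1.97] 16.0667
```

servo_tool(motion="0 0 0.25 0 0 0 1")

```text
clock: 16.15
tcp_pos: [0.5701, -0.0933, 0.1508]
tool_rot: [-0.225, 0.927, -0.115, 0.277]
force: [0.5, -2.6, 6.0]
opening: 0.0242
finger_force: 32.7
```

```bash
python3 p.py
```

```text
tip in face [-0.0069 -0.0036  0.0451] F [ 4.2 -2.5  4.4] [ 0.12  0.   -0.83  0.84 -0.21 -1.99] 16.15
```

servo_tool(motion="0 0 0.2 0 0 0 1;0 0 0.1 0 0 0 1")

```text
clock: 16.32
tcp_pos: [0.5719, -0.0936, 0.1485]
tool_rot: [-0.225, 0.927, -0.115, 0.277]
force: [0.8, -0.8, 5.4]
opening: 0.0242
finger_force: 32.7
```

```bash
python3 p.py
```

```text
tip in face [-0.0068 -0.0036  0.0422] F [ 3.8 -0.7  3.9] [ 0.11  0.01 -0.84  0.87 -0.2  -2.01] 16.3167
```

servo_tool(motion="0 0 0 0 0 0 0.5;0 0 0 0 0 0 0;0 0 0 0 0 0 0;0 0 0 0 0 0 0;0 0 0 0 0 0 0;0 0 -0.5 0 0 0 0;0 0 -1.5 0 0 0 0;0 0 -2 0 0 0 0;0 0 -3 0 0 0 0;0 0 -3 0 0 0 0;0 0 -2 0 0 0 0;0 0 0 0 0 0 0")

```text
clock: 17.32
tcp_pos: [0.5025, -0.0822, 0.25]
tool_rot: [-0.225, 0.926, -0.115, 0.279]
force: [0.3, -0.4, 0.2]
opening: 0.0857
finger_force: 0.0
```

```bash
cat > blob.py <<'E'
from geo import *
from cell import *
import cv2
def blobs(c,g0=60):
    g=cv2.cvtColor(c["frame"],cv2.COLOR_RGB2GRAY);n,l,st,ce=cv2.connectedComponentsWithStats((g<g0).astype(np.uint8))
    return [(st[i].tolist(),ce[i].round(0).tolist()) for i in range(1,n) if st[i,4]>60]
E
python3 p.py; python3 - <<'E'
from blob import *
v=load();R,t=face(*v[:3]);t=t+[0,0,v[5]]+R@np.array([.0024,.0018,0])
for n in("wrist","scene","side"):
    c=read_camera(n);pickle.dump(c,open(f"f_{n}.pkl","wb"))
    print(n,"ball h=0,.2,.4",[proj(c,t+R@ball(2.513,h)).round(0).tolist() for h in(0,.2,.4)],"pin out/home",[proj(c,t+R@np.array([0,.095,z])).round(0).tolist() for z in(.035,.023)])
    if n=="wrist": print(blobs(c))
    else:
        for b in blobs(c,70):
            if abs(b[1][0]-295)<60 and abs(b[1][1]-240)<60: print(b)
E
```

```text
tip in face [-0.0061 -0.0028  0.1657] F [ 0.4 -0.3 -0. ] [ 0.31 -0.24 -0.68  0.45 -0.62 -1.71] 17.3167
wrist ball h=0,.2,.4 [[323.0, 233.0], [322.0, 236.0], [322.0, 236.0]] pin out/home [[422.0, 306.0], [418.0, 299.0]]
[([242, 0, 23, 24, 277], [251.0, 9.0]), ([306, 178, 39, 74, 1922], [326.0, 218.0]), ([391, 265, 41, 27, 176], [407.0, 272.0]), ([400, 276, 36, 34, 929], [417.0, 293.0]), ([0, 318, 640, 162, 44114], [322.0, 432.0]), ([367, 387, 13, 19, 80], [373.0, 398.0]), ([389, 392, 15, 42, 129], [396.0, 418.0])]
scene ball h=0,.2,.4 [[285.0, 226.0], [287.0, 223.0], [289.0, 219.0]] pin out/home [[303.0, 255.0], [301.0, 259.0]]
([232, 182, 20, 13, 135], [240.0, 189.0])
([284, 219, 11, 10, 81], [289.0, 223.0])
([265, 226, 24, 26, 272], [275.0, 240.0])
([286, 256, 22, 17, 220], [299.0, 264.0])
side ball h=0,.2,.4 [[343.0, 221.0], [345.0, 221.0], [348.0, 220.0]] pin out/home [[311.0, 239.0], [310.0, 240.0]]
([239, 202, 29, 30, 593], [254.0, 217.0])
([326, 218, 18, 18, 147], [333.0, 228.0])
([302, 235, 20, 15, 227], [311.0, 242.0])
```

servo_tool(motion="0.4 0 0 0 0 0 1;0 0 1.5 0 0 0 1;0 0 1.5 0 0 0 1;0 0 1.5 0 0 0 1;0 0 1.5 0 0 0 1;0 0 1.2 0 0 0 1;0 0 0.6 0 0 0 1;0 0 0.2 0 0 0 1;0 0 0.2 0 0 0 1;0 0 0 0 0 0 1")

```text
clock: 18.3
tcp_pos: [0.545, -0.0927, 0.1754]
tool_rot: [-0.225, 0.928, -0.115, 0.274]
force: [0.3, 0.1, 0.2]
opening: 0.0002
finger_force: 0.0
```

```bash
python3 p.py
```

```text
tip in face [-0.0133 -0.0068  0.0796] F [0.3 0.1 0. ] [ 0.19 -0.07 -0.79  0.63 -0.34 -1.83] 18.3
```

servo_tool(motion="0 0 0.2 0 0 0 1;0 0 0.2 0 0 0 1")

```text
clock: 18.47
tcp_pos: [0.5479, -0.0925, 0.1735]
tool_rot: [-0.225, 0.927, -0.115, 0.276]
force: [0.5, 0.9, 0.7]
opening: -0.0003
finger_force: 0.6
```

```bash
python3 p.py
```

```text
tip in face [-0.012  -0.0062  0.0764] F [0.7 0.9 0.4] [ 0.19 -0.07 -0.79  0.64 -0.33 -1.84] 18.4667
```

servo_tool(motion="0 0 0.2 0 0 0 1;0 0 0.2 0 0 0 1")

```text
clock: 18.63
tcp_pos: [0.5501, -0.0929, 0.1698]
tool_rot: [-0.225, 0.927, -0.115, 0.276]
force: [0.1, 0.7, 1.7]
opening: -0.0
finger_force: 0.5
```

```bash
python3 p.py
```

```text
tip in face [-0.0123 -0.0062  0.0721] F [1.  0.7 1.4] [ 0.18 -0.06 -0.8   0.66 -0.31 -1.86] 18.6333
```

servo_tool(motion="0 0 0.2 0 0 0 1;0 0 0.1 0 0 0 1")

```text
clock: 18.8
tcp_pos: [0.5521, -0.0934, 0.1681]
tool_rot: [-0.225, 0.927, -0.116, 0.276]
force: [-10.8, 2.0, 13.0]
opening: 0.0002
finger_force: 8.7
```

```bash
python3 p.py
```

```text
tip in face [-0.0116 -0.0064  0.0696] F [-1.5  0.3 16.9] [ 0.17 -0.05 -0.8   0.68 -0.3  -1.87] 18.8
```

servo_tool(motion="0 0 -0.4 0 0 0 1;0 0 -1 0 0 0 1;0 0 -2 0 0 0 1;0 0 -3 0 0 0 1;0 0 -3 0 0 0 1;0 0 -2 0 0 0 1;0 0 0 0 0 0 1;0 0 0 0 0 0 1")

```text
clock: 19.47
tcp_pos: [0.4873, -0.0829, 0.2614]
tool_rot: [-0.225, 0.927, -0.115, 0.276]
force: [-0.5, -0.3, -0.6]
opening: 0.0
finger_force: 0.0
```

```bash
python3 p.py; python3 - <<'E'
from blob import *
c=read_camera("scene")
print([b for b in blobs(c,70) if abs(b[1][0]-295)<25 and abs(b[1][1]-240)<40])
E
```

```text
tip in face [-0.0119 -0.0058  0.1836] F [-0.7 -0.4 -0.3] [ 0.33 -0.28 -0.67  0.44 -0.68 -1.7 ] 19.4667
[([282, 222, 12, 10, 91], [287.0, 226.0]), ([265, 226, 26, 26, 262], [275.0, 239.0]), ([289, 256, 19, 17, 215], [299.0, 263.0])]
```

```bash
python3 -c "
from cell import sign_off
print(sign_off())"
```

```text
the job is handed in; nothing more can be done
None
```

I parked the crank in its index notch (about 1.9 rad clockwise of the start), pressed the lock pin to its stop, folded the handle flat and handed the job in; the verdict was not shown, pressing the pin peaked at about 116 N against the 120 N limit, and I took no final check picture of the bystanders.

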